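Check a bushing with a go/no-go plug gauge

TASK

Check the bushing in the stand with the double-ended plug gauge: push the long go end fully home into the bore until its collar sits against the face, and take it out again. Then offer the short no-go end to the same bore, guide its thin pilot into the mouth and give it a firm push of about 10 N for a second to confirm that the thick part refuses to enter. Never push the gauge into or against the stand with more than 40 N, do not drop the gauge or disturb the other things, and lay the gauge back in its wooden rest.

Things in the scene. Friction and masses are not known exactly. Their poses are not given: they have to be found in the camera images.
- gauge: Double-ended plug gauge, 140 mm long, 0.22 kg, steel, lying level in the wooden rest. Origin: centre of the black rubber handle, on the axis, the place to grasp; x runs along the axis to the go end, z is up. Handle: flat bar 18 mm wide, 24 mm high, 86 mm long (x -43 to 43). Go side: collar 34 mm in diameter (x 43 to 48), then the go plug. No-go side: no-go plug, then its pilot
- go_tip (a point): Centre of the go plug's front end, 78 mm from the handle's centre along the gauge's +x. The go plug is 25 mm in diameter and 30 mm long (gauge x 48 to 78 mm); its last 3 mm taper to 22 mm
- nogo_tip (a point): Centre of the pilot's front end, 62 mm from the handle's centre along the gauge's -x. The no-go plug is 30 mm in diameter with a dark groove (gauge x -43 to -57 mm); the pilot before it is 21 mm in diameter and 5 mm long, its last 1 mm tapered
- stand: Bushing stand, fixed to the desk. Origin: centre of its underside, on the desk; x is the direction of the bore, z up. Dark base 70 x 120 x 12 mm, grey slideway with end posts (y 40 to 52 mm either side, 78 mm high) and clamp screws (out to y 61 mm). Between the posts an aluminium block, 48 mm thick (x), 66 mm wide, from 49 to 101 mm above the desk, with the bushing in it
- bore (a point): Nominal bore centre: stand's middle, 75 mm up; axes as the stand's. The level bore, 26 mm in diameter, runs through the block along x, open at both faces (x -24 and 24 mm). The block is clamped (holds 80 N) up to 6 mm off to either side along y, unmeasured: find it by feel or sight. From here, along x, the gauge's origin is 72 mm off with the go end home, 81 mm with the no-go refused
- rest: Wooden gauge rest, fixed: base 96 x 50 x 8 mm, two forks (at x -34 and 34 mm, 8 mm thick, 66 mm high) carry the handle's ends; the handle is free for 60 mm between them. Origin: centre of its underside; x along the gauge, to its go end at the start. Slots 26 mm wide, flaring to about 38 mm at the top
- rest_seat (a point): Where the gauge's origin lies when it is in the rest: 50 mm above the desk, midway between the forks (up to about 5 mm off along x)
- glue_stick: Bystander: upright glue stick, 26 mm in diameter, 92 mm high; origin at the centre of its underside
- mouse: Bystander: grey computer mouse, about 106 x 58 x 37 mm; origin at the centre of its underside
- tray_black: Obstacle, fixed: top one of a stack of four letter trays filled with paper, 330 mm (x) by 269 mm (y); papers and a folder on it reach about 230 mm above the desk and overhang it on the left by 50 mm. Origin: centre of this tray's underside, about 150 mm above the desk. Go round or over it
- eraser: Bystander: small eraser 20 x 42 x 13 mm lying flat; origin at the centre of its underside

How it is judged:
By the outcome, as a careful person would: the job done as asked, in the order asked, and still so for the second after the job is handed in, with the robot touching nothing.
It also fails if it takes over 72 s, if anything falls off the work surface, if the arm or the gripper's body presses on something with over 40 N, if the wrist force passes 120 N, or if a joint passes its speed limit or range.

ROBOT

A 6-joint arm with a two-finger parallel gripper is mounted at the origin on a cart in front of the work surface, level with it; the furniture and walls round the work are solid. World frame = base frame: x ahead of the robot, y to its left, z up, the work surface at z = 0. Lengths are in m, angles in rad, forces in N, time in s.
With the tool pointing down it reaches from about 0.35 to 0.975 m from the base axis. Payload 4.9 kg.
Tool frame: the origin (TCP) lies midway between the tips of the shut fingers; the grasp point (between the pads) lies 19 mm behind it (manip.pinch_z is the distance from the TCP to the grasp point, in m); z points along the fingers, y is the direction in which the jaws open and shut (so a half turn about z gives the same grasp; the last joint's range is limited). The gripper opens to 85 mm and grips with 20 to 120 N. Pads are 22 mm wide; open, the fingers measure 114 mm over their backs; the gripper's body (76 mm by 85 mm) begins 54 mm behind the grasp point. The pads swing forward as they close: fully open they stand 13 mm farther back than shut.
Start: joints at [1.025, 0.053, 1.613, -0, 1.476, -0.119], TCP at [0.259, 0.569, 0.231] pointing down, gripper open.
Joint ranges: [-3.01, 3.01], [-1.01, 2.22], [0.06, 2.58], [-1.02, 4.17], [0.09, 2.62], [-3.14, 3.14]. Speed limits (rad/s): [2.57, 2.57, 3.14, 3.14, 3.14, 3.14].

INTERFACE

Orientations are given as a unit quaternion [w, x, y, z].
In Python, from plant import manip gives the robot as it stands.
- The arm moves only by the tool drive_tool, never from a script. Its argument "commands" is text: rows parted by semicolons, each of 5 numbers parted by spaces: the finger opening in mm, from 0 to 85.4, then the shift along the tool's x, y, z in units of 30 mm (1.0 is 30 mm), then the turn about the tool's z in degrees. A call has exactly 8 rows; each row shifts and turns the commanded pose from where the row before left it, along the tool's axes as they then stand; what a row does not reach is not made up. A row lasts 1/8 s, in which the tool goes at most 62.5 mm and 10.7 degrees, less where a joint would pass 70% of its speed; a pose out of reach is approached as far as the arm can. A call is refused whole if a number of a shift passes 1 or a number of a turn 10.7, either way. A call with a gripper value outside its range is refused whole. The fingers move at their own pace and stop on an object; the grip force is fixed at half the most. Time passes only in rows, so rows that do not move let the fingers close, or fill a call up. It gives the time, the measured TCP pose, the force and the opening at its end, in the units of the state.
- manip.state(): the state, without advancing time (a new reading comes with each control period).
- manip.grab_frame(name): name is "side" or "top"; returns the picture (420x560x3 uint8, red, green, blue); there is no depth.
- manip.camera_params(name): a dict with "fx", "fy", "cx", "cy" (pixels), "distortion" ([k1, k2, p1, p2, k3] as OpenCV has them; the pictures are not rectified), "xyz" and "orientation" of the camera in the world. Camera axes: x right, y down, z forward; pixel columns grow to the right and rows downward; lengths in m; the calibration is good to about 2 mm. A picture is of the moment at which its call begins. camera_params takes no time and is no camera call.
- manip.job_done(): hands the job in, once; it reports no verdict.
The state is a dict: "time": time; "joint_pos": joint angles; "joint_vel": joint speeds; "joint_efforts": joint torques, N m; "tool_pos": TCP position; "tool_rot": TCP orientation; "contact_force": force on the tool from outside, world axes, zero at the start; "ft_torque": the same for the moment, N m; "gripper_width": opening from 0.0 (shut) to 1.0 (fully open).
Only numpy, scipy, OpenCV 4.12 (cv2) and the standard library are available. Lean on these libraries where they do the work, as an engineer would, in place of code of your own. Each camera call takes 0.05 s, during which the arm holds its last target. There are 200 camera calls.

## Working session

There is one attempt and no reset: what is moved stays moved. The work goes in short steps, Python scripts to look and compute and a tool call to move; the robot and the scene stay as the last step left them, time stands still between calls to the robot, and variables do not carry over. Pictures are saved under pics/ and viewed, about 8 in all and at most 12, crops included, and the job is handed in when it is done.

Besides the shell and the picture viewer there is one more tool, called as name(argument=value, ...) on one line, values as JSON. drive_tool: Moves the arm, as the interface text tells. Its arguments: {"type":"object","properties":{"commands":{"type":"string"}},"required":["commands"]}

```bash
mkdir -p pics; ls; python3 - <<'E'
from plant import manip
import cv2
for n in("side","top"):
    p=manip.camera_params(n);print(n,p)
    cv2.imwrite(f"pics/{n}0.png",cv2.cvtColor(manip.grab_frame(n),cv2.COLOR_RGB2BGR))
s=manip.state();print(s,manip.pinch_z)
E
```

```text
pics
side {'fx': 387.3347024287364, 'fy': 387.3347024287364, 'cx': 276.70845140271837, 'cy': 209.03993579617375, 'distortion': array([-0.04418434,  0.        ,  0.        ,  0.        ,  0.        ]), 'xyz': array([0.43297248, 0.90496855, 0.62658504]), 'orientation': array([ 0.04058948, -0.06058323,  0.86422658, -0.4977897 ])}
top {'fx': 462.53105065017616, 'fy': 462.53105065017616, 'cx': 271.93775434490203, 'cy': 204.6777672068053, 'distortion': array([-0.08713659,  0.        ,  0.        ,  0.        ,  0.        ]), 'xyz': array([0.50274479, 0.05974846, 1.33199561]), 'orientation': array([ 0.00928885, -0.7014643 ,  0.71213626, -0.02689802])}
{'time': 0.1, 'joint_pos': array([ 1.02501447e+00,  5.33005075e-02,  1.61415606e+00,  5.12862217e-06,
        1.47599473e+00, -1.19011715e-01]), 'joint_vel': array([ 0.00098491, -0.00038926, -0.00545842,  0.00021673, -0.00096678,
       -0.00082551]), 'joint_efforts': array([ 4.60406427e-04, -3.94899201e+01, -3.71366107e+01, -1.65447309e-04,
        3.82262937e-03,  1.72535420e-05]), 'tool_pos': array([0.25841939, 0.56845648, 0.23018034]), 'tool_rot': array([-3.05658956e-04,  2.11769549e-01,  9.77319188e-01, -8.77619174e-04]), 'contact_force': array([-0.00185172,  0.57377836, -0.05097824]), 'ft_torque': array([ 0.00198154, -0.01991212,  0.02897372]), 'gripper_width': 0.999563986327041} 0.0187
```

View pics/side0.png

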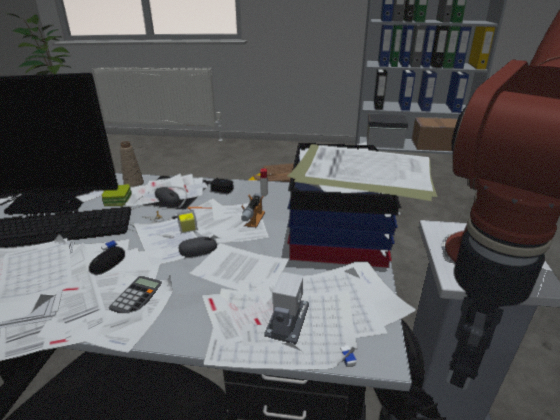

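View pics/top0.png

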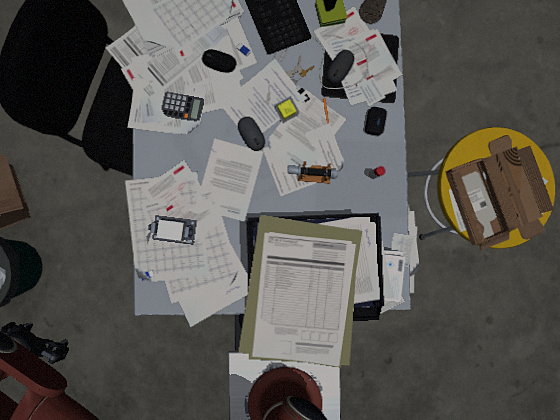

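The side view shows the stand at about (288,308) and the gauge in its rest at about (255,210). In the top view the stand is at (172,230), the gauge at (315,172) and the trays at (310,270). I'll enlarge these areas.

```bash
cat > h.py <<'E'
import numpy as np,cv2
from scipy.spatial.transform import Rotation as R
from plant import manip
def Rq(q): return R.from_quat(np.r_[q[1:],q[0]])
def K(p): return np.array([[p["fx"],0,p["cx"]],[0,p["fy"],p["cy"]],[0,0,1]])
def ray(n,uv):
    p=manip.camera_params(n)
    x=cv2.undistortPoints(np.array([[uv]],float),K(p),p["distortion"])[0,0]
    return p["xyz"],Rq(p["orientation"]).apply([x[0],x[1],1])
def atz(n,uv,z):
    o,d=ray(n,uv);return o+d*(z-o[2])/d[2]
def tri(a,b):
    o1,d1=ray("top",a);o2,d2=ray("side",b)
    t=np.linalg.lstsq(np.c_[d1,-d2],o2-o1,rcond=None)[0]
    P,Q=o1+d1*t[0],o2+d2*t[1];return (P+Q)/2,np.linalg.norm(P-Q)
def proj(n,X):
    p=manip.camera_params(n);r=Rq(p["orientation"]).inv()
    return cv2.projectPoints(r.apply(np.atleast_2d(X)-p["xyz"]),np.zeros(3),np.zeros(3),K(p),p["distortion"])[0][:,0]
def crops(specs,out,w=400,h=300):
    T=[]
    for im,u,v,s in specs:
        cw,ch=w//s,h//s;u0,v0=u-cw//2,v-ch//2
        c=cv2.resize(im[v0:v0+ch,u0:u0+cw],(w,h),interpolation=cv2.INTER_CUBIC)
        for k in range(0,cw,10): cv2.putText(c,str(u0+k),(k*s,8),0,.3,(0,0,255),1);cv2.line(c,(k*s,10),(k*s,14),(0,0,255),1)
        for k in range(0,ch,10): cv2.putText(c,str(v0+k),(0,k*s+3),0,.3,(0,0,255),1)
        T.append(c)
    rows=[np.hstack(T[i:i+2]) for i in range(0,len(T),2)]
    cv2.imwrite(out,np.vstack(rows))
def grab(n): return cv2.cvtColor(manip.grab_frame(n),cv2.COLOR_RGB2BGR)
def st():
    s=manip.state();e=Rq(s["tool_rot"]).as_matrix()
    print("t",round(s["time"],2),"pos",s["tool_pos"].round(4),"F",s["contact_force"].round(1),"M",s["ft_torque"].round(2),"g",round(s["gripper_width"],3))
    print("toolx",e[:,0].round(3),"tooly",e[:,1].round(3),"z",e[:,2].round(3))
E
python3 - <<'E'
from h import *
s=cv2.imread("pics/side0.png");t=cv2.imread("pics/top0.png")
crops([(t,172,230,6),(t,315,172,6),(s,288,308,5),(s,255,208,6)],"pics/c1.png")
st()
E
```

```text
t 0.1 pos [0.2584 0.5685 0.2302] F [-0.   0.6 -0.1] M [ 0.   -0.02  0.03] g 1.0
toolx [-0.91   0.414  0.   ] tooly [ 0.414  0.91  -0.002] z [-0.001 -0.002 -1.   ]
```

View pics/c1.png

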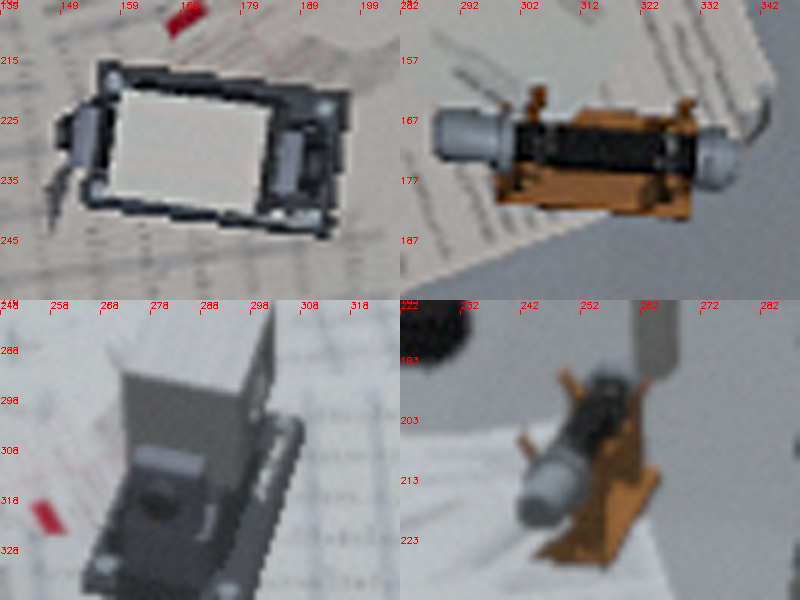

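In the crops, the block top's corners in the top view are about (159.2,220.3), (184.3,222.2), (182.7,240.3) and (157,238.5). The gauge runs from its go tip at (287.7,169.2), on the left, to its pilot at (338.7,173.3). In the side view the go face is at about (245.3,217.2), and the block's +y top corners are at (272.4,292.4) and (297,297).

```bash
python3 - <<'E'
from h import *
print("go tip tri",tri((287.7,169.2),(245.3,217.2)))
print("blk +x+y",tri((159.2,220.3),(272.4,292.4))); print("blk -x+y",tri((157,238.5),(297,297)))
g=atz("top",(287.7,169.2),.05);n=atz("top",(338.7,173.3),.05)
d=g-n;print("go",g,"nogo",n,"len",np.linalg.norm(d),"origin",n+d*62/140,"yaw",np.degrees(np.arctan2(d[1],d[0])))
def quad(q,z):
    P=np.array([atz("top",p,z) for p in q]);c=P.mean(0)
    ydir=(P[0]+P[3]-P[1]-P[2])/2;xd=(P[0]+P[1]-P[2]-P[3])/2
    a=lambda v:np.degrees(np.arctan2(v[1],v[0]))
    print("c",c.round(4),"W",np.linalg.norm(ydir).round(4),"L",np.linalg.norm(xd).round(4),"yaw x",a(xd).round(2),"yaw from y",(a(ydir)-90).round(2))
    return c,a(ydir)-90
f=lambda x,y:(139+x/6-.4,205+y/6-.4)
quad([f(121,92),f(272,103),f(262,212),f(108,201)],.101)
quad([f(98,62),f(350,92),f(332,238),f(82,208)],.012)
for p,z in(((245,215),.2),((245,360),.2),((380,213),.15),((258,218),.23),((240,358),.23),((357,233),.23)): print(p,atz("top",p,z).round(3))
E
```

```text
go tip tri (array([ 0.66570833, -0.01827582,  0.05202435]), np.float64(0.0014726050839151518))
blk +x+y (array([0.52980615, 0.33011251, 0.09728746]), np.float64(0.002823247994384292))
blk -x+y (array([0.48071015, 0.33623618, 0.09684271]), np.float64(0.0014042591279841113))
go [ 0.66669809 -0.01827566  0.05      ] nogo [ 0.65351142 -0.16120931  0.05      ] len 0.14354064501900055 origin [ 0.65935123 -0.09791012  0.05      ] yaw 84.72897043239203
c [0.5023 0.2994 0.101 ] W 0.068 L 0.0484 yaw x -6.43 yaw from y -4.89
c [0.5031 0.305  0.012 ] W 0.1205 L 0.0697 yaw x -7.07 yaw from y -7.57
(245, 215) [0.536 0.097 0.2  ]
(245, 360) [0.183 0.103 0.2  ]
(380, 213) [ 0.538 -0.249  0.15 ]
(258, 218) [0.528 0.066 0.23 ]
(240, 358) [0.197 0.113 0.23 ]
(357, 233) [ 0.488 -0.171  0.23 ]
```

drive_tool(commands="60 0 0 -0.3 10.1; 60 0 0 -0.3 10.1; 60 0 0 -0.3 10.1; 60 0 0 -0.3 10.1; 60 0 0 -0.3 10.1; 60 0 0 -0.3 10.1; 60 0 0 -0.2 10.2; 60 0 1 0 0")

```text
time: 1.1
tool_pos: [0.2876, 0.5666, 0.2917]
tool_rot: [-0.0, 0.738, 0.675, 0.0]
contact_force: [0.2, -0.4, -0.5]
gripper_width: 0.702
```

```bash
cat >> h.py <<'E'
def plan(xyz,yaw):
    "remaining turn (deg, tool z) and shift in units along tool axes if tool x has that yaw"
    s=manip.state();m=Rq(s["tool_rot"]).as_matrix()
    y0=np.degrees(np.arctan2(m[1,0],m[0,0]));y=np.radians(yaw)
    d=np.array(xyz)-s["tool_pos"];ex=np.array([np.cos(y),np.sin(y),0]);ey=np.array([np.sin(y),-np.cos(y),0])
    print("turn",round((y0-yaw+180)%360-180,2),"shift u",(np.array([d@ex,d@ey,-d[2]])/.03).round(3),"mm",(np.array([d@ex,d@ey,-d[2]])*1e3).round(1))
E
python3 - <<'E'
from h import *
st();plan((.659,-.098,.13),84.7)
E
```

```text
t 1.1 pos [0.2876 0.5666 0.2917] F [ 0.2 -0.4 -0.5] M [ 0.03 -0.02 -0.01] g 0.702
toolx [0.09  0.996 0.001] tooly [ 0.996 -0.09  -0.   ] z [-0.     0.001 -1.   ]
turn 0.14 shift u [-20.915  14.373   5.392] mm [-627.4  431.2  161.7]
```

drive_tool(commands="60 -0.5 1 0 0; 60 -0.5 1 0 0; 60 -0.6 1 0 0; 60 -0.6 1 0 0; 60 -0.7 1 0 0; 60 -0.7 1 0 0; 60 -0.7 1 0 0; 60 -0.7 1 0 0")

```text
time: 2.1
tool_pos: [0.5144, 0.3938, 0.2906]
tool_rot: [-0.0, 0.739, 0.674, -0.001]
contact_force: [0.4, 0.3, -0.4]
gripper_width: 0.7
```

drive_tool(commands="60 -1 0.9 0 0; 60 -1 0.9 0 0; 60 -1 0.9 0 0; 60 -1 0.9 0 0; 60 -1 0.9 0 0; 60 -1 0.9 0 0; 60 -1 0.5 0 0; 60 -1 0.3 0 0")

```text
time: 3.1
tool_pos: [0.6774, 0.1375, 0.2902]
tool_rot: [-0.0, 0.739, 0.674, -0.001]
contact_force: [-0.6, -0.7, -0.2]
gripper_width: 0.7
```

drive_tool(commands="60 -1 0 0 0; 60 -1 0 0 0; 60 -1 0 0 0; 60 -1 0 0.5 0; 60 -1 0 0.7 0; 60 -1 0 0.8 0; 60 -1 0 0.8 0; 60 0 0 0.4 0")

```text
time: 4.1
tool_pos: [0.6566, -0.0718, 0.1926]
tool_rot: [-0.001, 0.74, 0.673, -0.001]
contact_force: [-0.5, -0.2, 0.9]
gripper_width: 0.705
```

```bash
python3 - <<'E'
from h import *
st();plan((.659,-.098,.13),84.7)
t=grab("top");s=grab("side")
crops([(t,315,172,6),(s,255,208,4)],"pics/c2.png")
E
```

```text
t 4.1 pos [ 0.6566 -0.0718  0.1926] F [-0.5 -0.2  0.9] M [ 0.02  0.03 -0.02] g 0.705
toolx [0.094 0.996 0.   ] tooly [ 0.996 -0.094 -0.004] z [-0.004  0.001 -1.   ]
turn -0.11 shift u [-0.862  0.161  2.088] mm [-25.8   4.8  62.6]
```

View pics/c2.png

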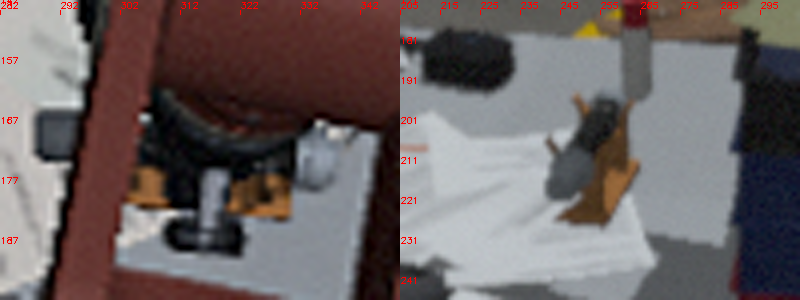

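The wrist is above the handle, the rest is undisturbed, and both forks are visible at about (306,178) and (325,180). I'll go down next.

drive_tool(commands="60 -0.45 0.1 0.6 0; 60 -0.4 0.06 0.8 0; 60 0 0 0.8 0; 60 0 0 0.8 0; 60 0 0 0.7 0; 60 0 0 0.4 0; 60 0 0 0.2 0; 60 0 0 0 0")

```text
time: 5.2
tool_pos: [0.6605, -0.0961, 0.0664]
tool_rot: [0.0, 0.739, 0.674, 0.0]
contact_force: [0.4, -0.4, 0.4]
gripper_width: 0.705
```

```bash
python3 - <<'E'
from h import *
st();plan((.659,-.098,.031),84.7)
s=grab("side");print(proj("side",[[.659,-.098,.05],[.659,-.098,.15]]))
crops([(s,258,195,8)],"pics/c3.png",560,480)
E
```

```text
t 5.2 pos [ 0.6605 -0.0961  0.0664] F [ 0.4 -0.4  0.4] M [-0.   -0.02  0.02] g 0.705
toolx [ 0.091  0.996 -0.   ] tooly [ 0.996 -0.091  0.   ] z [ 0. -0. -1.]
turn 0.05 shift u [-0.066 -0.044  1.18 ] mm [-2.  -1.3 35.4]
[[252.87801033 204.38284425]
 [251.4886567  174.43612424]]
```

View pics/c3.png

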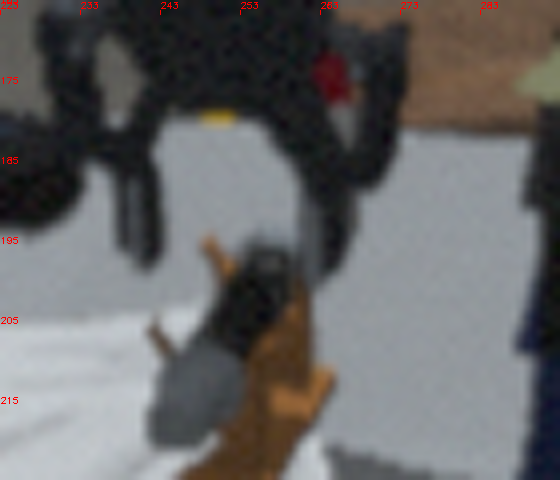

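The open fingers, with tips at (240,198) and (263,199), straddle the handle between the forks. I'll go down and close.

drive_tool(commands="60 0 -0.04 0.4 0; 60 -0.03 0 0.4 0; 60 -0.03 0 0.3 0; 60 0 0 0.08 0; 0 0 0 0 0; 0 0 0 0 0; 0 0 0 0 0; 0 0 0 0 0")

```text
time: 6.25
tool_pos: [0.6595, -0.0979, 0.0316]
tool_rot: [0.001, 0.739, 0.674, 0.0]
contact_force: [0.2, 0.1, 1.9]
gripper_width: 0.201
```

```bash
python3 -c "
from h import *
st();plan((.659,-.098,.031),84.7)"
```

```text
t 6.25 pos [ 0.6595 -0.0979  0.0316] F [0.2 0.1 1.9] M [-0.01  0.    0.05] g 0.201
toolx [ 0.092  0.996 -0.   ] tooly [ 0.996 -0.092  0.001] z [ 0.001 -0.    -1.   ]
turn 0.05 shift u [-0.004 -0.016  0.022] mm [-0.1 -0.5  0.6]
```

drive_tool(commands="0 0 0 -0.2 0; 0 0 0 -0.5 0; 0 0 0 -0.9 0; 0 0 0 -1 0; 0 0 0 -1 0; 0 0 0 -1 0; 0 0.5 0 -1 0; 0 1 0 -0.5 0")

```text
time: 7.25
tool_pos: [0.6639, -0.0536, 0.2176]
tool_rot: [0.002, 0.739, 0.673, 0.001]
contact_force: [-0.3, -0.1, -0.8]
gripper_width: 0.2
```

```bash
python3 -c "
from h import *
st()
a=np.radians(-6.5);b=np.array([.5023,.2994]);ex=np.array([np.cos(a),np.sin(a)])
for k in(-.125,-.072):print(b+k*ex)
p=b-.14*ex
plan((*p,.20),-6.5);plan((*p,.2),84.7)"
```

```text
t 7.25 pos [ 0.6639 -0.0536  0.2176] F [-0.3 -0.1 -0.8] M [-0.   -0.03  0.03] g 0.2
toolx [ 0.093  0.996 -0.001] tooly [ 0.996 -0.093  0.004] z [ 0.004 -0.001 -1.   ]
[0.37810352 0.3135504 ]
[0.43076283 0.30755063]
turn 91.14 shift u [-11.351 -11.081   0.586] mm [-340.5 -332.4   17.6]
turn -0.06 shift u [ 11.317 -11.116   0.586] mm [ 339.5 -333.5   17.6]
```

drive_tool(commands="0 1 0 0 0; 0 1 0 0 0; 0 1 0 0 0; 0 1 0 0 0; 0 1 0 0 0; 0 1 0 0 0; 0 1 0 0 0; 0 1 -0.5 0 0")

```text
time: 8.25
tool_pos: [0.6703, 0.1882, 0.2147]
tool_rot: [0.0, 0.739, 0.674, 0.0]
contact_force: [0.5, -0.8, -2.9]
gripper_width: 0.201
```

drive_tool(commands="0 1 -1 0 0; 0 1 -1 0 0; 0 1 -1 0 0; 0 0.4 -1 0 0; 0 0 -1 0 0; 0 0 -1 0 0; 0 0 -1 0 0; 0 0 -1 0 0")

```text
time: 9.25
tool_pos: [0.4393, 0.3109, 0.2148]
tool_rot: [0.0, 0.739, 0.674, 0.0]
contact_force: [0.6, 0.5, -0.7]
gripper_width: 0.203
```

drive_tool(commands="0 0 -1 0 0; 0 0 -0.8 0 10.5; 0 0 0 0 10.5; 0 0 0 0 10.5; 0 0 0 0 10.5; 0 0 0 0 10.5; 0 0 0 0 10.5; 0 0 0 0 10.5")

```text
time: 10.25
tool_pos: [0.3865, 0.3158, 0.2147]
tool_rot: [-0.0, 0.995, 0.095, 0.0]
contact_force: [-0.2, -0.2, -2.2]
gripper_width: 0.198
```

```bash
python3 -c "
from h import *
st()
a=np.radians(-6.5);b=np.array([.5023,.2994]);ex=np.array([np.cos(a),np.sin(a)])
p=b-.14*ex
plan((*p,.1),-6.5)"
```

```text
t 10.25 pos [0.3865 0.3158 0.2147] F [-0.2 -0.2 -2.2] M [-0.01 -0.05 -0.01] g 0.198
toolx [0.982 0.189 0.001] tooly [ 0.189 -0.982 -0.   ] z [ 0.001  0.    -1.   ]
turn 17.4 shift u [-0.769  0.106  3.825] mm [-23.1   3.2 114.7]
```

drive_tool(commands="0 -0.3 0.06 0.3 8.7; 0 -0.3 0.05 0.6 8.7; 0 -0.17 0 0.8 0; 0 0 0 1 0; 0 0 0 1 0; 0 0 0 0.9 0; 0 0 0 0.5 0; 0 0 0 0.17 0")

```text
time: 11.25
tool_pos: [0.364, 0.3108, 0.0555]
tool_rot: [0.0, 0.999, -0.054, -0.0]
contact_force: [0.9, 0.3, -1.0]
gripper_width: 0.197
```

```bash
python3 - <<'E'
from h import *
st()
a=np.radians(-6.5);b=np.array([.5023,.2994]);ex=np.array([np.cos(a),np.sin(a)])
plan((*(b-.14*ex),.0566),-6.5)
t=grab("top");s=grab("side")
crops([(t,175,238,7),(s,300,298,7)],"pics/c4.png",400,400)
E
```

```text
t 11.25 pos [0.364  0.3108 0.0555] F [ 0.9  0.3 -1. ] M [-0.03  0.02 -0.02] g 0.197
toolx [ 0.994 -0.107 -0.001] tooly [-0.107 -0.994  0.   ] z [-0.001 -0.    -1.   ]
turn 0.34 shift u [-0.042 -0.143 -0.036] mm [-1.3 -4.3 -1.1]
```

View pics/c4.png

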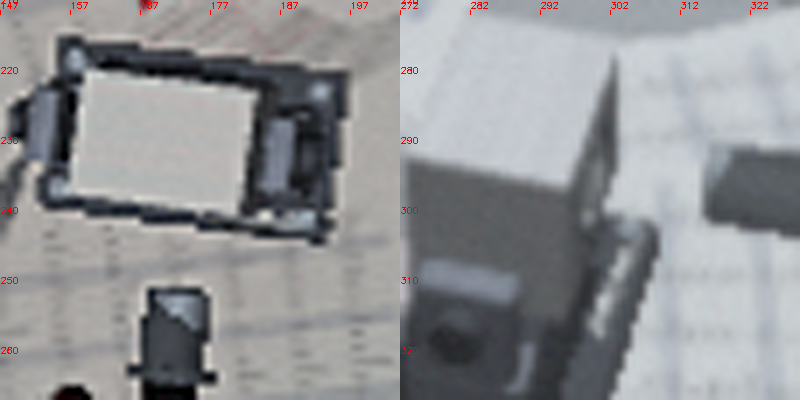

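The top view shows the plug tip at crop (178,288), which is about (172.4,251.1). The block top's corners are at crop (82,68), (259,90), (243,215) and (75,192).

```bash
python3 - <<'E'
from h import *
f=lambda x,y,z:atz("top",(147+(x+.5)/7-.5,210+(y+.5)/7-.5),z)
q=np.array([f(*p,.101) for p in((82,68),(259,90),(243,215),(75,192))])
c=q.mean(0);yd=(q[0]+q[3]-q[1]-q[2])/2;xd=(q[0]+q[1]-q[2]-q[3])/2
an=lambda v:np.degrees(np.arctan2(v[1],v[0])).round(2)
print("c",c,"yaws",an(yd)-90,an(xd),np.linalg.norm(yd),np.linalg.norm(xd))
B=np.array([f(*p,.012) for p in((60,37),(348,73),(325,243),(40,206))]);bd=(B[0]+B[3]-B[1]-B[2])/2
print("base",B.mean(0),an(bd)-90,an(B[0]+B[1]-B[2]-B[3]),np.linalg.norm(bd))
tip=f(178,288,.075);col=f(171,372,.075);print("tip",tip,"axis yaw",an(tip-col))
s=manip.state();m=Rq(s["tool_rot"]).as_matrix();pt=s["tool_pos"]+.078*m[:,0];print("tip pred",pt, "off",tip-pt)
for yaw in(-6.2,-7):
  a=np.radians(yaw);ey=np.array([-np.sin(a),np.cos(a),0]);print(yaw,"lateral tip-block (mm,+y)",1e3*(tip-c)@ey,"pred tip",1e3*(pt-c)@ey, "block-base",1e3*(c-B.mean(0))@ey)
E
```

```text
c [0.50284251 0.3001867  0.101     ] yaws -8.180000000000007 -5.67 0.06629962058522516 0.04737146339611057
base [0.50331042 0.30599904 0.012     ] -8.010000000000005 -7.66 0.11797506044326893
tip [0.44604322 0.30050174 0.075     ] axis yaw -5.3
tip pred [0.44197211 0.30276873 0.0562417 ] off [ 0.00407111 -0.00226699  0.0187583 ]
-6.2 lateral tip-block (mm,+y) -5.821089814938291 pred tip -4.007035761687717 block-base -5.828879574974401
-7 lateral tip-block (mm,+y) -6.609400844893788 pred tip -4.855451118706479 block-base -5.8260417165134095
```

drive_tool(commands="0 0 -0.1 -0.04 1.3; 0 0 -0.2 0 0; 0 0.2 0 0 0; 0 0.3 0 0 0; 0 0.2 0 0 0; 0 0.1 0 0 0; 0 0 0 0 0; 0 0 0 0 0")

```text
time: 12.35
tool_pos: [0.3889, 0.3167, 0.0569]
tool_rot: [0.0, 0.998, -0.065, -0.0]
contact_force: [0.1, 0.4, -2.1]
gripper_width: 0.202
```

```bash
python3 - <<'E'
from h import *
st()
t=grab("top")
crops([(t,175,238,10)],"pics/c5.png",600,560)
E
```

```text
t 12.35 pos [0.3889 0.3167 0.0569] F [ 0.1  0.4 -2.1] M [ 0.   -0.01 -0.01] g 0.202
toolx [ 0.992 -0.13  -0.   ] tooly [-0.13  -0.992  0.   ] z [-0. -0. -1.]
```

View pics/c5.png

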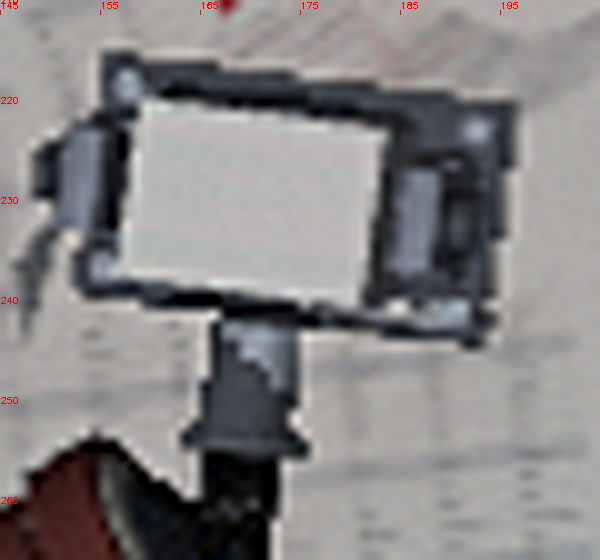

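The top view shows the block corners at crop (137,98), (387,130), (362,307) and (115,272). The plug tip's centre is at about (258,325) and the collar's at (246,440).

```bash
python3 - <<'E'
from h import *
f=lambda x,y,z:atz("top",(145+(x+.5)/10-.5,210+(y+.5)/10-.5),z)
an=lambda v:np.degrees(np.arctan2(v[1],v[0])).round(2)
q=np.array([f(*p,.101) for p in((137,98),(387,130),(362,307),(115,272))])
c=q.mean(0);print("c",c,"yaws",[an(v)-k for v,k in((q[0]-q[1],90),(q[3]-q[2],90),(q[0]-q[3],0),(q[1]-q[2],0))])
B=np.array([f(*p,.012) for p in((105,53),(517,103),(492,345),(78,293))])
print("base",B.mean(0),[an(v)-k for v,k in((B[0]-B[1],90),(B[3]-B[2],90),(B[0]-B[3],0),(B[1]-B[2],0))])
s=manip.state();m=Rq(s["tool_rot"]).as_matrix();ax=m[:,0]
tip=f(258,325,.075);col=f(246,440,.075);han=f(238,520,.087);print("gauge yaw img",an(tip-han),"tool",an(ax))
o=s["tool_pos"];print("tip pred-img",(o+.078*ax-tip)[:2]*1e3,"collar",(o+.046*ax-col)[:2]*1e3)
for yaw in(-7,-7.7):
  a=np.radians(yaw);ey=np.array([-np.sin(a),np.cos(a),0]);print(yaw,[(1e3*(p-c)@ey).round(1) for p in(tip,col,han,o,o+.078*ax)],"base",1e3*(B.mean(0)-c)@ey, "fwd",1e3*(tip-c)@ [np.cos(a),np.sin(a),0])
E
```

```text
c [0.50292756 0.30160479 0.101     ] yaws [np.float64(-8.060000000000002), np.float64(-8.780000000000001), np.float64(-7.56), np.float64(-8.52)]
base [0.50368944 0.30550825 0.012     ] [np.float64(-7.700000000000003), np.float64(-7.890000000000001), np.float64(-6.74), np.float64(-6.43)]
gauge yaw img -3.84 tool -7.45
tip pred-img [-3.29620904  1.83477194] collar [-3.98524112  2.47323363]
-7 [np.float64(-0.9), np.float64(-1.2), np.float64(-3.8), np.float64(1.1), np.float64(0.5)] base 3.9672114922501898 fwd -33.543733915365685
-7.7 [np.float64(-1.3), np.float64(-2.0), np.float64(-4.8), np.float64(-0.3), np.float64(0.1)] base 3.9703421138678303 fwd -33.53020269979229
```

drive_tool(commands="0 0 -0.05 0 0.3; 0 0.1 0 0 0; 0 0.1 0 0 0; 0 0.06 0 0 0; 0 0.04 0 0 0; 0 0.03 0 0 0; 0 0.02 0 0 0; 0 0 0 0 0")

```text
time: 13.4
tool_pos: [0.3997, 0.3169, 0.057]
tool_rot: [0.0, 0.998, -0.068, -0.0]
contact_force: [-0.1, -1.0, -0.9]
gripper_width: 0.199
```

```bash
python3 -c "
from h import *
st()"
```

```text
t 13.4 pos [0.3997 0.3169 0.057 ] F [-0.1 -1.  -0.9] M [ 0.05  0.02 -0.02] g 0.199
toolx [ 0.991 -0.135 -0.   ] tooly [-0.135 -0.991  0.   ] z [-0. -0. -1.]
```

drive_tool(commands="0 0.03 0 0.01 0; 0 0.03 0 0 0; 0 0.03 0 0 0; 0 0.03 0 0 0; 0 0.03 0 0 0; 0 0 0 0 0; 0 0 0 0 0; 0 0 0 0 0")

```text
time: 14.4
tool_pos: [0.4041, 0.3162, 0.0567]
tool_rot: [0.0, 0.998, -0.068, -0.0]
contact_force: [0.1, -0.7, -1.9]
gripper_width: 0.199
```

drive_tool(commands="0 0.04 0 0 0; 0 0.04 0 0 0; 0 0.04 0 0 0; 0 0.04 0 0 0; 0 0.04 0 0 0; 0 0 0 0 0; 0 0 0 0 0; 0 0 0 0 0")

```text
time: 15.4
tool_pos: [0.4101, 0.3154, 0.0567]
tool_rot: [0.0, 0.998, -0.068, 0.0]
contact_force: [0.5, -0.2, -2.4]
gripper_width: 0.197
```

drive_tool(commands="0 0.06 0 0 0; 0 0.06 0 0 0; 0 0.06 0 0 0; 0 0.06 0 0 0; 0 0.06 0 0 0; 0 0 0 0 0; 0 0 0 0 0; 0 0 0 0 0")

```text
time: 16.4
tool_pos: [0.419, 0.3142, 0.0567]
tool_rot: [0.0, 0.998, -0.068, -0.0]
contact_force: [-0.1, -1.5, -2.1]
gripper_width: 0.2
```

```bash
python3 - <<'E'
from h import *
st()
t=grab("top");s=grab("side")
crops([(t,175,238,7),(s,305,298,7)],"pics/c6.png",400,400)
E
```

```text
t 16.4 pos [0.419  0.3142 0.0567] F [-0.1 -1.5 -2.1] M [-0.04  0.01 -0.01] g 0.2
toolx [ 0.991 -0.135 -0.   ] tooly [-0.135 -0.991  0.   ] z [-0. -0. -1.]
```

View pics/c6.png

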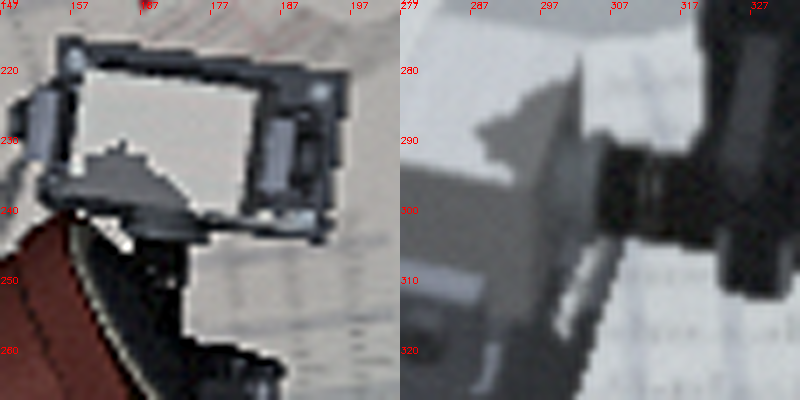

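The plug is in the bore: in the side view the collar at (302,296) is almost at the face. I'll push it home until the force shows.

drive_tool(commands="0 0.06 0 0 0; 0 0.06 0 0 0; 0 0.05 0 0 0; 0 0.04 0 0 0; 0 0.03 0 0 0; 0 0.02 0 0 0; 0 0 0 0 0; 0 0 0 0 0")

```text
time: 17.5
tool_pos: [0.4268, 0.3132, 0.0567]
tool_rot: [0.0, 0.998, -0.068, 0.0]
contact_force: [0.3, 0.3, -1.7]
gripper_width: 0.204
```

drive_tool(commands="0 0.03 0 0 0; 0 0.03 0 0 0; 0 0.03 0 0 0; 0 0 0 0 0; 0 0 0 0 0; 0 0 0 0 0; 0 0 0 0 0; 0 0 0 0 0")

```text
time: 18.5
tool_pos: [0.4268, 0.3131, 0.0563]
tool_rot: [0.0, 0.998, -0.068, -0.003]
contact_force: [-11.0, 1.9, 3.0]
gripper_width: 0.198
```

Home: stopped dead at x = 0.4268 with 11 N. I'll withdraw along the axis.

drive_tool(commands="0 -0.09 0 0 0; 0 -0.2 0 0 0; 0 -0.35 0 0 0; 0 -0.4 0 0 0; 0 -0.5 0 0 0; 0 -0.5 0 0 0; 0 -0.5 0 0 0; 0 -0.2 0 0 0")

```text
time: 19.5
tool_pos: [0.3468, 0.324, 0.0566]
tool_rot: [0.0, 0.998, -0.067, -0.0]
contact_force: [0.4, -0.8, -1.6]
gripper_width: 0.2
```

```bash
python3 -c "
from h import *
st()"
```

```text
t 19.5 pos [0.3468 0.324  0.0566] F [ 0.4 -0.8 -1.6] M [-0.02  0.01 -0.07] g 0.2
toolx [ 0.991 -0.134 -0.   ] tooly [-0.134 -0.991  0.   ] z [-0. -0. -1.]
```

drive_tool(commands="0 0 0 0 -5; 0 0 0 0 -10; 0 0 0 0 -10; 0 0 0 0 -10; 0 0 0 0 -10; 0 0 0 0 -10; 0 0 0 0 -10; 0 0 0 0 -10")

```text
time: 20.5
tool_pos: [0.3481, 0.324, 0.0568]
tool_rot: [0.0, 0.831, 0.556, 0.0]
contact_force: [0.2, -0.0, -2.1]
gripper_width: 0.204
```

drive_tool(commands="0 0 0 0 -10; 0 0 0 0 -10; 0 0 0 0 -10; 0 0 0 0 -10; 0 0 0 0 -10; 0 0 0 0 -10; 0 0 0 0 -10; 0 0 0 0 -10")

```text
time: 21.5
tool_pos: [0.3481, 0.324, 0.0568]
tool_rot: [0.0, 0.279, 0.96, 0.0]
contact_force: [-0.1, 0.8, -2.0]
gripper_width: 0.197
```

drive_tool(commands="0 0 0 0 -10; 0 0 0 0 -10; 0 0 0 0 -5; 0 0 0 0 0; 0 0 0 0 0; 0 0 0 0 0; 0 0 0 0 0; 0 0 0 0 0")

```text
time: 22.5
tool_pos: [0.348, 0.3239, 0.0567]
tool_rot: [0.0, 0.068, 0.998, -0.0]
contact_force: [0.4, 0.4, -1.8]
gripper_width: 0.199
```

```bash
python3 -c "
from h import *
st();a=np.radians(-7.75);e=np.array([np.cos(a),np.sin(a)]);h=np.array([.4268,.3131])
plan((*(h-.009*e),.0566),180-7.75)"
```

```text
t 22.5 pos [0.348  0.3239 0.0567] F [ 0.4  0.4 -1.8] M [-0.03 -0.04  0.05] g 0.199
toolx [-0.991  0.135 -0.   ] tooly [ 0.135  0.991 -0.   ] z [ 0. -0. -1.]
turn -0.02 shift u [-2.352e+00 -2.000e-03  3.000e-03] mm [-70.5  -0.1   0.1]
```

drive_tool(commands="0 -0.3 0 0 0; 0 -0.5 0 0 0; 0 -0.5 0 0 0; 0 -0.4 0 0 0; 0 -0.2 0 0 0; 0 -0.1 0 0 0; 0 -0.06 0 0 0; 0 0 0 0 0")

```text
time: 23.5
tool_pos: [0.409, 0.3156, 0.0567]
tool_rot: [-0.0, 0.068, 0.998, -0.0]
contact_force: [0.0, 0.3, -2.4]
gripper_width: 0.201
```

drive_tool(commands="0 -0.05 0 0 0; 0 -0.05 0 0 0; 0 -0.05 0 0 0; 0 -0.04 0 0 0; 0 -0.03 0 0 0; 0 0 0 0 0; 0 0 0 0 0; 0 0 0 0 0")

```text
time: 24.5
tool_pos: [0.4157, 0.3147, 0.0567]
tool_rot: [-0.0, 0.068, 0.998, -0.0]
contact_force: [0.6, 0.3, -1.9]
gripper_width: 0.202
```

drive_tool(commands="0 -0.03 0 0 0; 0 -0.03 0 0 0; 0 -0.03 0 0 0; 0 -0.03 0 0 0; 0 -0.03 0 0 0; 0 0 0 0 0; 0 0 0 0 0; 0 0 0 0 0")

```text
time: 25.5
tool_pos: [0.4202, 0.314, 0.0567]
tool_rot: [-0.0, 0.068, 0.998, -0.0]
contact_force: [-0.1, 0.2, -1.5]
gripper_width: 0.199
```

No contact yet. This fits the pictures, which put the gauge about 3.5 mm off-centre in the grip, so refusal should come near x = 0.425. I'll keep going slowly.

drive_tool(commands="0 -0.03 0 0 0; 0 -0.03 0 0 0; 0 -0.03 0 0 0; 0 -0.03 0 0 0; 0 -0.03 0 0 0; 0 -0.02 0 0 0; 0 0 0 0 0; 0 0 0 0 0")

```text
time: 26.5
tool_pos: [0.4253, 0.3134, 0.0567]
tool_rot: [-0.0, 0.068, 0.998, 0.0]
contact_force: [-1.2, -0.8, -2.2]
gripper_width: 0.202
```

drive_tool(commands="0 -0.03 0 0 0; 0 -0.03 0 0 0; 0 -0.02 0 0 0; 0 0 0 0 0; 0 0 0 0 0; 0 0 0 0 0; 0 0 0 0 0; 0 0 0 0 0")

```text
time: 27.5
tool_pos: [0.4268, 0.3132, 0.0565]
tool_rot: [-0.001, 0.068, 0.998, -0.0]
contact_force: [-4.9, 2.3, 1.1]
gripper_width: 0.202
```

drive_tool(commands="0 -0.03 0 0 0; 0 -0.02 0 0 0; 0 0 0 0 0; 0 0 0 0 0; 0 0 0 0 0; 0 0 0 0 0; 0 0 0 0 0; 0 0 0 0 0")

```text
time: 28.5
tool_pos: [0.4268, 0.3131, 0.0562]
tool_rot: [-0.003, 0.068, 0.998, -0.0]
contact_force: [-10.4, 1.8, 2.6]
gripper_width: 0.202
```

```bash
python3 - <<'E'
from h import *
st()
t=grab("top");s=grab("side")
crops([(t,175,238,7),(s,305,298,7)],"pics/c7.png",400,400)
E
```

```text
t 28.5 pos [0.4268 0.3131 0.0562] F [-10.4   1.8   2.6] M [ 0.18  1.26 -0.04] g 0.202
toolx [-0.991  0.135  0.005] tooly [ 0.135  0.991 -0.001] z [-0.006 -0.    -1.   ]
```

View pics/c7.png

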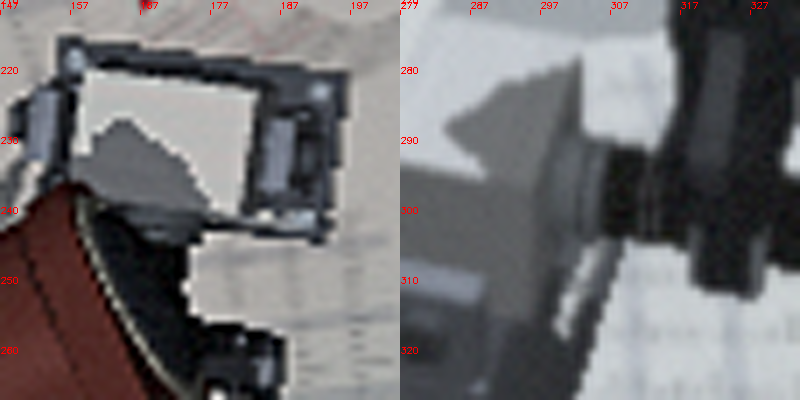

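The no-go plug, with its groove visible at (301,296), is stopped at the face with its pilot in the mouth. I'll hold the 10 N for another second and then withdraw.

drive_tool(commands="0 0 0 0 0; 0 0 0 0 0; 0 0 0 0 0; 0 0 0 0 0; 0 0 0 0 0; 0 0 0 0 0; 0 0 0 0 0; 0 0 0 0 0")

```text
time: 29.6
tool_pos: [0.4268, 0.3131, 0.0562]
tool_rot: [-0.003, 0.068, 0.998, -0.0]
contact_force: [-10.1, 1.5, 3.9]
gripper_width: 0.201
```

drive_tool(commands="0 0.1 0 0 0; 0 0.2 0 0 0; 0 0.3 0 0 0; 0 0.5 0 0 0; 0 0.6 0 0 0; 0 0.5 0 -0.3 0; 0 0.3 0 -0.7 0; 0 0 0 -1 0")

```text
time: 30.6
tool_pos: [0.3523, 0.3226, 0.1159]
tool_rot: [-0.001, 0.067, 0.998, -0.001]
contact_force: [1.0, 0.3, -2.0]
gripper_width: 0.201
```

drive_tool(commands="0 0 0 -1 5.3; 0 0 0 -1 10; 0 0 0 -1 10; 0 0 0 -0.5 10; 0 0 0 0 10; 0 0 0 0 10; 0 0 0 0 10; 0 0 0 0 10")

```text
time: 31.6
tool_pos: [0.3536, 0.323, 0.2213]
tool_rot: [-0.0, 0.665, 0.747, -0.0]
contact_force: [0.7, -0.6, -1.5]
gripper_width: 0.198
```

```bash
python3 -c "
from h import *
st();plan((.6595,-.0979,.2),84.7)"
```

```text
t 31.6 pos [0.3536 0.323  0.2213] F [ 0.7 -0.6 -1.5] M [-0.02 -0.04 -0.01] g 0.198
toolx [-0.116  0.993 -0.   ] tooly [ 0.993  0.116 -0.   ] z [-0. -0. -1.]
turn 11.95 shift u [-13.027  11.449   0.711] mm [-390.8  343.5   21.3]
```

drive_tool(commands="0 0 0 0 6; 0 0 0 0 5.95; 0 0 1 0 0; 0 0 1 0 0; 0 0 1 0 0; 0 0 1 0 0; 0 0 1 0 0; 0 0 1 0 0")

```text
time: 32.6
tool_pos: [0.5339, 0.3075, 0.2214]
tool_rot: [-0.0, 0.737, 0.676, -0.0]
contact_force: [-0.6, -0.2, -1.1]
gripper_width: 0.199
```

drive_tool(commands="0 -0.5 1 0 0; 0 -0.8 1 0 0; 0 -1 1 0 0; 0 -1 1 0 0; 0 -1 1 0 0; 0 -1 0.3 0 0; 0 -1 0 0 0; 0 -1 0 0 0")

```text
time: 33.6
tool_pos: [0.6724, 0.0751, 0.2212]
tool_rot: [-0.0, 0.737, 0.676, -0.0]
contact_force: [-0.2, 0.3, -1.5]
gripper_width: 0.203
```

drive_tool(commands="0 -1 0 0 0; 0 -1 0 0 0; 0 -1 0 0 0; 0 -1 0 0 0; 0 -1 0 0 0; 0 -0.5 0 0 0; 0 0 0 0 0; 0 0 0 0 0")

```text
time: 34.6
tool_pos: [0.659, -0.088, 0.2216]
tool_rot: [-0.0, 0.737, 0.676, 0.0]
contact_force: [0.1, 0.9, -1.1]
gripper_width: 0.203
```

```bash
python3 -c "
from h import *
st();plan((.6595,-.0979,.0321),84.72)"
```

```text
t 34.6 pos [ 0.659  -0.088   0.2216] F [ 0.1  0.9 -1.1] M [ 0.01  0.02 -0.04] g 0.203
toolx [0.086 0.996 0.001] tooly [ 0.996 -0.086 -0.   ] z [-0.     0.001 -1.   ]
turn 0.33 shift u [-0.328  0.048  6.317] mm [ -9.8   1.4 189.5]
```

drive_tool(commands="0 -0.2 0.05 0.5 0.3; 0 -0.13 0 0.8 0; 0 0 0 1 0; 0 0 0 1 0; 0 0 0 0.8 0; 0 0 0 0.5 0; 0 0 0 0.2 0; 0 0 0 0 0")

```text
time: 35.6
tool_pos: [0.6598, -0.0991, 0.0778]
tool_rot: [0.0, 0.739, 0.674, 0.0]
contact_force: [-0.8, 0.0, -1.8]
gripper_width: 0.201
```

```bash
python3 -c "
from h import *
st();plan((.6595,-.0979,.0321),84.72)"
```

```text
t 35.6 pos [ 0.6598 -0.0991  0.0778] F [-0.8  0.  -1.8] M [-0.03 -0.02  0.  ] g 0.201
toolx [ 0.092  0.996 -0.   ] tooly [ 0.996 -0.092  0.   ] z [ 0. -0. -1.]
turn -0.02 shift u [ 0.038 -0.014  1.522] mm [ 1.1 -0.4 45.7]
```

drive_tool(commands="0 0.04 -0.01 0.3 0; 0 0 0 0.4 0; 0 0 0 0.4 0; 0 0 0 0.25 0; 0 0 0 0.1 0; 0 0 0 0.05 0; 0 0 0 0 0; 0 0 0 0 0")

```text
time: 36.6
tool_pos: [0.6598, -0.098, 0.0332]
tool_rot: [0.0, 0.739, 0.674, 0.0]
contact_force: [-0.4, 0.3, -0.9]
gripper_width: 0.205
```

drive_tool(commands="0 0 0 0.03 0; 0 0 0 0.03 0; 0 0 0 0 0; 0 0 0 0 0; 0 0 0 0 0; 0 0 0 0 0; 0 0 0 0 0; 0 0 0 0 0")

```text
time: 37.6
tool_pos: [0.6597, -0.098, 0.0316]
tool_rot: [0.0, 0.739, 0.674, 0.0]
contact_force: [-4.0, 0.6, 4.2]
gripper_width: 0.204
```

The weight is on the forks, so I'll release.

drive_tool(commands="30 0 0 0 0; 45 0 0 0 0; 60 0 0 0 0; 60 0 0 0 0; 60 0 0 -0.2 0; 60 0 0 -0.4 0; 60 0 0 -0.6 0; 60 0 0 -0.8 0")

```text
time: 38.6
tool_pos: [0.6595, -0.0979, 0.0925]
tool_rot: [0.0, 0.739, 0.674, 0.0]
contact_force: [0.2, 0.6, 0.4]
gripper_width: 0.706
```

drive_tool(commands="60 0 0 -1 0; 60 0 0 -1 0; 60 0 0 -1 0; 60 0.5 0 -1 0; 60 1 0 0 0; 60 1 0 0 0; 60 1 0 0 0; 60 1 0 0 0")

```text
time: 39.6
tool_pos: [0.6723, 0.0375, 0.2129]
tool_rot: [0.001, 0.739, 0.674, 0.001]
contact_force: [0.7, 0.2, -0.5]
gripper_width: 0.701
```

drive_tool(commands="60 1 0 0 0; 60 1 0 0 0; 60 1 0 0 0; 60 1 0 0 0; 60 1 0 0 0; 60 0.5 0 0 0; 60 0 0 0 0; 60 0 0 0 0")

```text
time: 40.6
tool_pos: [0.6873, 0.1999, 0.2112]
tool_rot: [0.0, 0.739, 0.673, -0.0]
contact_force: [0.4, -0.7, -0.0]
gripper_width: 0.703
```

```bash
python3 - <<'E'
from h import *
st()
t=grab("top");s=grab("side")
crops([(t,315,172,6),(s,255,208,6),(t,270,200,2),(t,172,230,6)],"pics/c8.png")
E
```

```text
t 40.6 pos [0.6873 0.1999 0.2112] F [ 0.4 -0.7 -0. ] M [-0.03  0.01 -0.03] g 0.703
toolx [ 0.093  0.996 -0.   ] tooly [ 0.996 -0.093  0.   ] z [ 0. -0. -1.]
```

View pics/c8.png

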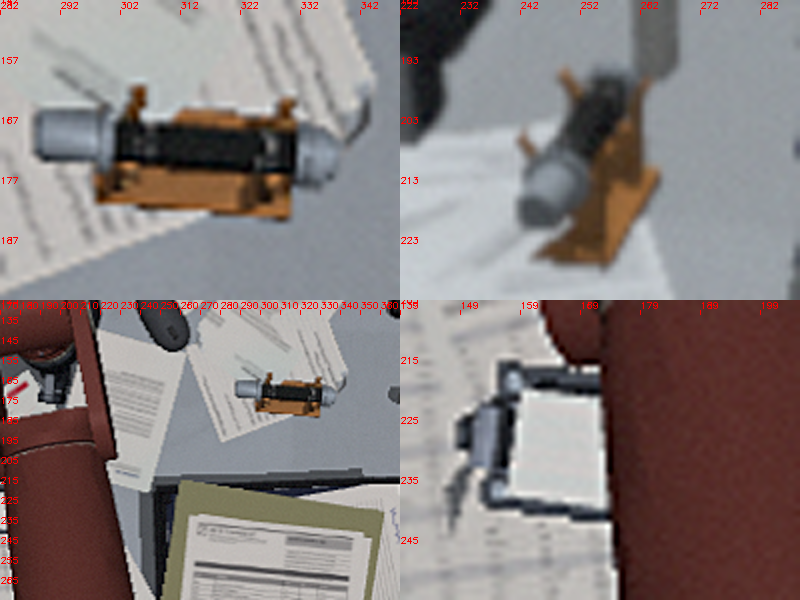

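The gauge lies in both forks with its ends at (287.5,169) and (338.5,173), as at the start. The stand and the trays are in place, and the robot touches nothing.

```bash
python3 -c "
from plant import manip
print(manip.job_done())"
```

```text
the job is handed in; nothing more can be done
None
```

The bushing check is done and handed in at about 40.7 s. I don't have the verdict, because the hand-in reports none.

- **Go end:** it slid in freely, with no side force beyond noise. It stopped with the collar on the face at 11 N, and I then took it out along the axis.
- **No-go end:** I turned the gauge 180° and offered this end to the same face. The pilot entered and the thick part was refused. The push read 10.1–10.4 N and was held for over a second.
- **Return:** the gauge lies in both forks of the rest, within a pixel of where it started. The arm is clear, with contact force at noise level.
- **Forces:** the highest wrist force I read was about 12 N. Readings come only at the end of each one-second move, so a short peak in between would not show.

**Checks that disagreed:**
- **Refusal position:** I first expected refusal about 9 mm short of where the go end seated, but it came at the same tool position. That means the gauge sat about 4.5 mm off-centre along its axis in the grip. The pictures had shown 3.5–4 mm, and with that offset the two stops and the block's position in the pictures agree.
- **Last picture:** the arm hid part of the stand and I did not look closely at the glue stick, mouse and eraser. The stand's visible part was where it had been, and I felt no unexpected contact.

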